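# Free the mould from a screw press of unknown thread hand

## Task

The lidded mould is caught in the screw press, and nobody knows which way its thread runs: turn the T-handle gently one way and the other until you have felt it come up firmly against its tight end, without straining the thread, then turn it the way that loosens until the foot is well clear. Draw the mould out by its handle, without dragging it hard against the foot, keep it level, set it down gently near the middle of the wooden board and let go. Leave everything else where it stands.

Things in the scene. Friction and masses are not known exactly. Their poses are not given: they have to be found in the camera images.
- press: Bench screw press, fixed. Origin: centre of its underside, on the screw's vertical axis; its open front faces its own -y. Grey base plate 150 x 130 x 14 mm (x, y, z); two uprights 104 mm apart inside along x; crossbeam 36 mm deep (y), from 105 to 125 mm above the counter.
- tbar (a point): Middle of the screw's T-handle, a flat-sided steel bar 76 mm long (this point's x), 14 mm thick (its y) and 22 mm high, 166 mm above the counter on the screw's axis. 20 mm free between it and the bush below. It turns about the vertical and stays at its height; grip it firmly across its 14 mm.
- screw: The screw with its T-handle (origin on its axis, 135 mm up). Thread of unknown hand, 6 mm of foot travel per rad; drag about 0.25 N m either way. It starts up to 0.3 rad short of its tight end, so at first it turns both ways; at the tight end it stops and the torque climbs. The other stop, fully open, is 3 rad from the tight end.
- bush (a joint): Twist (rad) of the dark threaded bush on the beam, positive counter-clockwise from above. A stiff spring, 6 N m per rad, carrying all torque on the handle: the drag alone twists it 0.04. Firmly felt at the tight end is about 0.5 N m (0.08 rad; over 0.36 N m, 0.06 rad, counts); over 1 N m (0.167 rad) either way strains the thread.
- foot: Steel pressure foot, 42 mm wide, under the beam. Origin: centre of its lower rim, 65 mm above the counter at the tight end; rises up to 18 mm as the screw is loosened. A downward cup, 28 mm wide inside, whose rim hangs 4 mm below the top of the boss on the mould's lid when tight: it catches the mould until it has risen 4.5 mm; 8 mm is safely clear.
- mould: Lidded steel mould, 0.28 to 0.46 kg, lid fixed, standing on the press base (14 mm up). Origin: centre of its underside. Box 60 x 90 mm (x, y; lid 64 x 94), 50 mm high; round boss 22 mm wide, 5 mm high, in the middle of the lid. A straight black handle sticks out to its own -y.
- mould_handle (a point): Grip point on the mould's handle, 105 mm from the mould's middle towards its -y, 36 mm above its underside. Bar 14 mm wide (x), 20 mm high, 90 mm long (y, from 44 to 134 mm from the middle). A firm grip (about 50 N) carries the mould level. It slides out straight along its -y; 120 mm takes it clear of the press.
- board: Wooden board fixed on the counter, 220 x 180 mm (x, y), 18 mm thick. Origin: centre of its underside.
- spice_can: Bystander: green capped can, 60 mm wide, 105 mm high. Origin: centre of its underside.
- jam_jar: Bystander: amber jar with white cap, 64 mm wide, 85 mm high. Origin: centre of its underside.
- jar_lid: Bystander: black jar lid lying flat, 72 mm wide, 12 mm high. Origin: centre of its underside.
- dropper_a: Bystander: small green glass bottle, 26 mm wide, 62 mm high. Origin: centre of its underside.
- dropper_b: Bystander: small green glass bottle, 26 mm wide, 62 mm high. Origin: centre of its underside.
- pick_cup: Bystander: small white cup, 52 mm wide, 50 mm high. Origin: centre of its underside.
- tape: Bystander: cardboard ring lying flat, 84 mm wide, 24 mm high. Origin: centre of its underside.
Mind the look-alikes: they are no part of the job. Leave any blue or pink look-alike of the press alone.

How it is judged:
On the way, in this order (a step that is already met when the one before it is completed fails the run):
1. the screw has been turned to its tight end and felt there (more than 0.36 N m), the mould still caught ((value of joint bush above 0.06 rad or value of joint bush below -0.06 rad) and z of foot in the frame of press below 0.0675 m), for 0.1 s.
2. the screw is loosened until the foot is clear of the mould's boss, the mould still in the press (z of foot in the frame of press above 0.0695 m and horizontal distance between mould and press below 0.012 m), for 0.1 s.
At the end, for the whole second after the job is handed in: The mould stands flat (within 0.06 rad) and still on the board, its middle within 45 mm of the board's centre, let go; the press's foot is still raised more than 4.5 mm above its tight height (horizontal distance between mould and board below 0.045 m and z of mould in the frame of board between 0.015 and 0.021 m and angle between mould's own z axis and vertical below 0.06 rad and linear speed of mould below 0.02 m/s and z of foot in the frame of press above 0.0695 m); the robot touches nothing.
It fails at once if the thread is strained by more than 1 N m either way (value of joint bush above 0.167 rad or value of joint bush below -0.167 rad).
It fails at once if the mould is dragged against the foot with more than 15 N (contact force between mould and foot above 15 N).
It fails at once if the mould is tipped more than 0.35 rad (angle between mould's own z axis and vertical above 0.35 rad).
It fails at once if the mould is dropped or flung (faster than 0.8 m/s) (linear speed of mould above 0.8 m/s).
It fails at once if a bystander is moved more than 30 mm (distance of any of spice_can, jam_jar, jar_lid, dropper_a, dropper_b, pick_cup, tape from where it was at the start of the episode above 0.03 m).
It also fails if it takes over 67 s, if anything falls off the work surface, if the arm or the gripper's body presses on something with over 40 N, if the wrist force passes 120 N, or if a joint passes its speed limit or range.

## Robot

A 7-joint arm with a two-finger parallel gripper is mounted at the origin on the work surface. World frame = base frame: x ahead of the robot, y to its left, z up, the work surface at z = 0. Lengths are in m, angles in rad, forces in N, time in s.
With the tool pointing down it reaches from about 0.4 to 0.875 m from the base axis. Payload 19.3 kg.
Tool frame: the origin (TCP) lies midway between the tips of the shut fingers; the grasp point (between the pads) lies 19 mm behind it; z points along the fingers, y is the line along which they close (so a half turn about z gives the same grasp; the last joint's range is limited). The gripper opens to 85 mm and grips with 20 to 120 N. Pads are 22 mm wide; open, the fingers measure 114 mm over their backs; the gripper's body (76 mm by 85 mm) begins 54 mm behind the grasp point. The pads swing forward as they close: fully open they stand 13 mm farther back than shut.
Start: joints at [1.083, 0.521, -0.036, 1.599, 0.021, 1.021, -0.113], TCP at [0.254, -0.571, 0.231] pointing down, gripper open.
Joint ranges: [-2.91, 2.91], [-0.3, 2.13], [-1.5, 1.42], [0.17, 2.43], [-1.26, 4.41], [0.16, 1.93], [-2.52, 2.52]. Speed limits (rad/s): [1.89, 1.89, 2.39, 2.39, 3.01, 3.01, 3.01].

## Interface

Orientations are given as [roll, pitch, yaw] about the fixed x, y, z axes, in that order (R = Rz(yaw) Ry(pitch) Rx(roll)).
In Python, from workcell import telemetry, grab_frame, calibration, bot, outline_of, landmark_of gives the robot as it stands. The module is installed in compiled form; this text tells all that it offers.
- The arm moves only by the shell command python3 -m inch 'ROWS' [FORCE]. ROWS is JSON, a list of rows, each a list of 7 numbers: the shift along the tool's x, y, z in m, then the turn, a rotation vector about the tool's x, y, z in rad, then the closure, from 0 (fully open) to 1 (shut). A call has 1 to 5 rows; each row shifts and turns the commanded pose from where the row before left it, along the tool's axes as they then stand; what a row does not reach is not made up. A row lasts 1/10 s, in which the tool goes at most 50 mm and 8.59 degrees, less where a joint would pass 70% of its speed; a pose out of reach is approached as far as the arm can. A call is refused whole if a number of a shift passes 0.05 or a number of a turn 0.15, either way. A call with a gripper value outside its range is refused whole. The fingers move at their own pace and stop on an object; FORCE is the grip in N (left out, the last holds). Time passes only in rows, so rows that do not move let the fingers close. It gives the time, the measured TCP pose, the force, the opening and the grip force at its end, in the units of the state.
- telemetry.observe(): the state, without advancing time (a new reading comes with each control period).
- grab_frame(name): name is "side" or "top" or "wrist"; returns the picture (384x512x3 uint8, red, green, blue); there is no depth.
- calibration(name): a dict with "fovy" (degrees; the focal length in pixels is half the picture's height over the tangent of half this angle, whatever the lens; pixels are square), "cx", "cy" (the principal point, pixels), "pose" (4x4, takes a point from camera to world coordinates). Camera axes: x right, y down, z forward; pixel columns grow to the right and rows downward; lengths in m; the calibration is good to about 2 mm. A picture is of the moment at which its call begins: read the wrist's pose just before it. calibration takes no time and is no camera call; for the wrist camera it gives the pose at the moment of the call.
- bot.job_done(): hands the job in; it is judged then, once.
Trained networks look in the newest picture that a camera, given by its name, has taken for a name from the list of things; names that differ only in an ending like _2 or _b are one class to them, and where a whole thing is asked for, a point or a joint stands for the part that bears it (a point fixed in the world has none). Each returns a list of dicts, best first, with "score" (0 to 1); they miss things now and then, are a little off and sometimes report something else, mostly with a low value. They report only what shows in the picture. A call takes as long as a camera call. They do not tell look-alikes from the thing itself.
- outline_of(label, camera): "region" (384x512 bool, what is visible of it) and "rect" ([left, top, right, bottom] in pixels, round what is visible of it).
- landmark_of(label, camera): "xy" ([column, row] in pixels: a listed point, or the origin of a listed thing).
The state is a dict: "clock": time; "qpos": joint angles; "qd": joint speeds; "joint_efforts": joint torques, N m; "position": TCP position; "tool_rot": TCP orientation; "force": force on the tool from outside, world axes, zero at the start; "moment": the same for the moment, N m; "grip_width": finger opening in m; "finger_force": force on a finger pad.
Only numpy, scipy, OpenCV 4.12 (cv2) and the standard library are available. Lean on these libraries where they do the work, as an engineer would, in place of code of your own. Each camera call takes 0.05 s, during which the arm holds its last target. There are 200 camera calls.

## Working session

There is one attempt and no reset: what is moved stays moved. The work goes in short steps, Python scripts to look and compute and a shell command to move; the robot and the scene stay as the last step left them, time stands still between calls to the robot, and variables do not carry over. Pictures are saved under pics/ and viewed, at most 10 in all, crops included, and the job is handed in when it is done.

```bash
mkdir -p pics; cat > h.py <<'E'
import numpy as np, cv2
from workcell import telemetry, grab_frame, calibration, bot, outline_of, landmark_of
def shot(cam,name):
    im=grab_frame(cam); cv2.imwrite(f'pics/{name}.png',im[:,:,::-1]); return im
def K(c):
    f=192/np.tan(np.radians(c['fovy'])/2); return f
def ray(c,xy):
    d=np.array([(xy[0]-c['cx'])/K(c),(xy[1]-c['cy'])/K(c),1.]); P=np.array(c['pose']); d=P[:3,:3]@d
    return P[:3,3],d/np.linalg.norm(d)
def atz(c,xy,z):
    o,d=ray(c,xy); return o+d*(z-o[2])/d[2]
def tri(rs):
    A=0;b=0
    for o,d in rs:
        M=np.eye(3)-np.outer(d,d); A=A+M; b=b+M@o
    p=np.linalg.solve(A,b); return p,[float(np.linalg.norm(np.cross(p-o,d))) for o,d in rs]
def proj(c,p):
    P=np.array(c['pose']); q=P[:3,:3].T@(np.array(p)-P[:3,3]); return q[:2]/q[2]*K(c)+[c['cx'],c['cy']]
E
python3 - <<'E'
from h import *
np.set_printoptions(precision=4,suppress=True)
s=telemetry.observe(); print(s)
a=[shot(c,c+'0') for c in('side','top')]
cv2.imwrite('pics/both.png',np.vstack([cv2.resize(x,(400,300)) for x in a])[:,:,::-1])
for cam in('side','top'):
    c=calibration(cam); print(cam,np.array(c['pose']),c['fovy'],c['cx'],c['cy'])
    for n in('press','tbar','foot','mould','mould_handle','board','jam_jar','spice_can','dropper_a','pick_cup','tape','jar_lid'):
        print(n,[(round(d['score'],2),np.round(d['xy'],1).tolist()) for d in landmark_of(n,cam)][:3])
E
```

```text
{'clock': 0.0, 'qpos': array([ 1.0828,  0.522 , -0.0363,  1.6   ,  0.0212,  1.0211, -0.1128]), 'qd': array([-0.0011, -0.0002, -0.0018,  0.0018, -0.001 ,  0.0009, -0.001 ]), 'joint_efforts': array([ -0.0014, -92.7095,   1.9788, -36.9928,   0.0177,   0.0083,
         0.    ]), 'position': array([ 0.2534, -0.571 ,  0.2307]), 'tool_rot': array([-3.1405,  0.0001,  0.4178]), 'force': array([ 0.2264, -0.2443, -0.6279]), 'moment': array([ 0.0082, -0.0314, -0.0215]), 'finger_force': 0.0, 'grip_width': 0.08531954068165426}
side [[-0.9383 -0.2596  0.2285  0.2784]
 [-0.3453  0.6677 -0.6594  0.6877]
 [ 0.0186 -0.6977 -0.7162  0.8132]
 [ 0.      0.      0.      1.    ]] 50.61150976280497 255.02596653460463 190.23673953756526
press [(0.77, [340.3, 353.2]), (0.55, [341.8, 182.1])]
tbar [(0.73, [189.2, 199.3]), (0.61, [357.8, 135.6]), (0.22, [144.4, 215.5])]
foot [(0.66, [196.4, 228.6]), (0.65, [346.6, 165.4]), (0.46, [341.0, 338.8])]
mould [(0.8, [193.4, 241.7])]
mould_handle [(0.69, [199.6, 200.5])]
board [(0.88, [253.8, 151.3])]
jam_jar [(0.67, [165.0, 188.4])]
spice_can [(0.62, [144.7, 216.2])]
d
[... 282 characters left out ...]
3003]
 [ 0.      0.      0.      1.    ]] 51.14577277371619 255.5359460509814 194.0616101549076
press [(0.98, [317.8, 257.7]), (0.71, [212.6, 169.8]), (0.7, [171.7, 289.8])]
tbar [(0.74, [156.3, 301.1]), (0.55, [206.9, 163.2]), (0.45, [204.0, 233.9])]
foot [(0.6, [163.6, 291.6]), (0.56, [325.3, 257.0])]
mould [(0.72, [211.9, 165.3]), (0.33, [157.7, 225.3])]
mould_handle [(0.76, [247.1, 155.2]), (0.18, [206.3, 164.6])]
board [(0.58, [331.4, 167.3])]
jam_jar [(0.78, [258.2, 116.2])]
spice_can [(0.88, [221.3, 116.5])]
dropper_a [(0.54, [268.0, 235.0]), (0.43, [246.6, 230.0])]
pick_cup [(0.74, [202.6, 235.6])]
tape [(0.63, [158.5, 223.6])]
jar_lid [(0.74, [208.5, 162.7]), (0.55, [285.9, 125.0])]
```

View pics/side0.png

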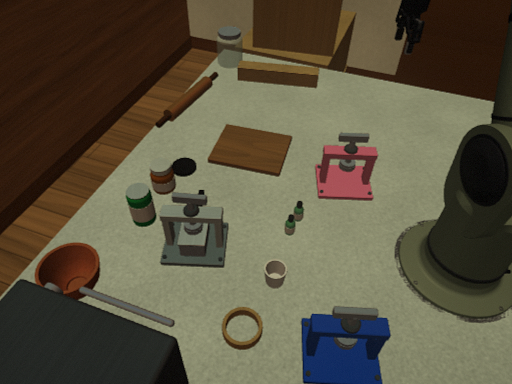

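View pics/top0.png

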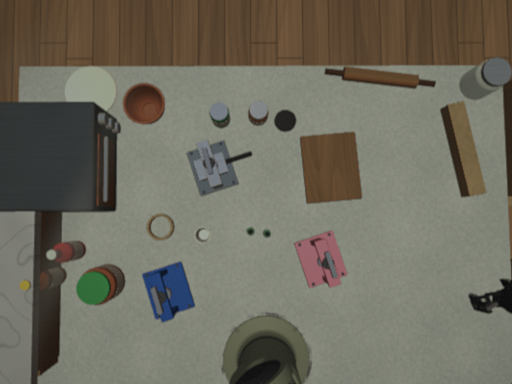

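The grey press shows at about (212,168) in the top view, with its handle running to (250,154). In the side view it is at about (195,230). The board is at (331,167) top and (253,150) side. The pink and blue presses are look-alikes.

```bash
python3 - <<'E'
from h import *
np.set_printoptions(precision=4,suppress=True)
s=calibration('side');t=calibration('top');w=calibration('wrist')
print('wrist',np.array(w['pose']),w['fovy'])
for n,a,b in(('tbar',(206.9,163.2),(189.2,199.3)),('handle',(247.1,155.2),(199.6,200.5)),('board',(331.4,167.3),(253.8,151.3))):
    print(n,*tri([ray(t,a),ray(s,b)]))
grab_frame('top')
for n,z in(('press',.0),('board',.018),('tbar',.177),('mould_handle',.06)):
    for d in outline_of(n,'top')[:3]:
        m=d['region'].astype(np.uint8); r=cv2.minAreaRect(cv2.findNonZero(m)); 
        P=np.array([atz(t,p,z)[:2] for p in cv2.boxPoints(r)])
        print(n,round(d['score'],2),P.mean(0),'edges',np.linalg.norm(P[1]-P[0]),np.linalg.norm(P[2]-P[1]),'yaw',np.arctan2(*(P[1]-P[0])[::-1]))
print('near tip at z.06',atz(t,(250,154),.06),'press origin z0',atz(t,(212.6,169.8),0))
E
```

```text
wrist [[ 0.4056 -0.8674 -0.2883  0.3275]
 [-0.914  -0.385  -0.1276 -0.5393]
 [-0.0004  0.3153 -0.949   0.3744]
 [ 0.      0.      0.      1.    ]] 69.05338730887235
tbar [0.6044 0.1699 0.1677] [0.0032536296412632123, 0.0032536296412633042]
handle [0.647  0.0559 0.0326] [0.002507668604826697, 0.002507668604826749]
board [ 0.6052 -0.2223 -0.0056] [0.003774330960438515, 0.0037743309604385033]
press 0.81 [0.615  0.1721] edges 0.13289656900885888 0.17324420599930024 yaw -1.2507773350880043
press 0.63 [ 0.3012 -0.1823] edges 0.13041081759381898 0.17196185945057102 yaw -1.2613158992519122
press 0.6 [0.2096 0.3079] edges 0.13263015251293273 0.166537735168516 yaw -1.2806995263249146
board 0.84 [ 0.6056 -0.2134] edges 0.1822785458821358 0.2210330571002582 yaw -1.4738217039582686
board 0.41 [0.6241 0.1298] edges 0.18493610352865877 0.06968405157510266 yaw -1.2521494569435438
tbar 0.7 [ 0.3134 -0.1732] edges 0.01854101442317356 0.07481245618454595 yaw -1.2857881649629523
tbar 0.69 [0.6075 0.1686] edges 0.012950731721428936 0.06735393220164766 yaw -1.329080251968385
tbar 0.59 [0.2226 0.304 ] edges 0.022766675564359684 0.07422411632641364 yaw -1.3167546981276026
mould_handle 0.95 [0.6162 0.1283] edges 0.17623122424126988 0.06652764566705241 yaw -1.2682185310195604
near tip at z.06 [0.644  0.0458 0.06  ] press origin z0 [0.6025 0.1676 0.    ]
```

```bash
for i in 1 2 3; do :; done
python3 -m inch '[[0.036,-0.031,-0.014,0,0,0,0],[0.036,-0.031,-0.014,0,0,0,0],[0.036,-0.031,-0.014,0,0,0,0],[0.036,-0.031,-0.014,0,0,0,0],[0.036,-0.031,0,0,0,0,0]]'
python3 -m inch '[[0.036,-0.031,0,0,0,0,0],[0.036,-0.031,0,0,0,0,0],[0.036,-0.031,0,0,0,0,0],[0.036,-0.031,0,0,0,0,0],[0.036,-0.031,0,0,0,0,0]]'
python3 -m inch '[[0.036,-0.031,0,0,0,0,0],[0.036,-0.031,0,0,0,0,0],[0.036,-0.031,0,0,0,0,0],[0.036,-0.031,0,0,0,0,0],[0.036,-0.031,0,0,0,0,0]]'
```

```text
clock: 2.05
position: [0.3562, -0.3552, 0.2891]
tool_rot: [3.139, -0.001, 0.418]
force: [1.6, -0.8, -0.1]
grip_width: 0.0859
finger_force: 0.0
clock: 2.55
position: [0.4574, -0.1401, 0.2876]
tool_rot: [3.141, -0.0, 0.418]
force: [1.6, -1.2, -0.4]
grip_width: 0.0854
finger_force: 0.0
clock: 3.05
position: [0.5591, 0.0746, 0.2875]
tool_rot: [3.141, -0.0, 0.417]
force: [0.9, -1.2, 0.8]
grip_width: 0.0854
finger_force: 0.0
```

```bash
python3 -m inch '[[0.02,-0.01,-0.01,0,0,0,0],[0.02,-0.01,-0.01,0,0,0.1,0],[0,0,0,0,0,0,0]]'
cat > m.py <<'E'
from h import *
import sys,json
np.set_printoptions(precision=4,suppress=True)
tag=sys.argv[1]
c=calibration('wrist'); shot('wrist',tag); out={}
for n in sys.argv[2:]:
    out[n]=[(round(d['score'],2),np.round(d['xy'],1).tolist()) for d in landmark_of(n,'wrist')][:3]; print(n,out[n])
s=telemetry.observe(); print(s['clock'],s['position'],s['tool_rot'],s['qpos'])
json.dump(dict(c={k:np.array(v).tolist() for k,v in c.items()},o=out),open(tag+'.json','w'))
E
python3 m.py w1 press tbar foot mould mould_handle
```

```text
clock: 3.35
position: [0.5881, 0.1102, 0.308]
tool_rot: [-3.141, -0.002, 0.317]
force: [-1.8, -0.4, -1.0]
grip_width: 0.0852
finger_force: 0.0
press [(0.95, [354.0, 319.3]), (0.84, [231.5, 124.9]), (0.84, [105.7, 296.1])]
tbar [(0.84, [208.9, 138.1])]
foot [(0.55, [219.8, 128.8]), (0.34, [181.7, 235.1])]
mould [(0.64, [227.2, 125.7])]
mould_handle [(0.76, [297.2, 129.1])]
3.65 [0.5866 0.1065 0.3072] [3.1413 0.0004 0.3174] [-0.0427  0.4225 -0.3355  1.572   0.1473  1.1725 -1.6614]
```

View pics/w1.png

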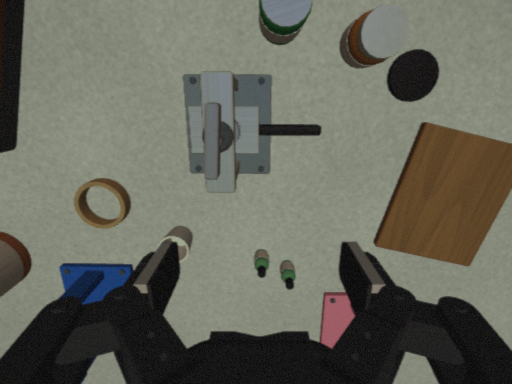

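The wrist view shows the T-bar running from (211,103) to (211,178) and the mould handle from (260,130) to (320,130). The press base is square to the picture. Next is a second view from over the T-bar.

```bash
python3 -m inch '[[0.02,-0.027,0.0,0,0,0,0],[0.019,-0.027,0.0,0,0,0,0],[0,0,0,0,0,0,0]]'
python3 m.py w2 press tbar mould mould_handle
python3 - <<'E'
from h import *
import json
np.set_printoptions(precision=4,suppress=True)
a=json.load(open('w1.json'));b=json.load(open('w2.json'))
def n(c): return {k:(np.array(v) if k=='pose' else v) for k,v in c.items()}
s=calibration('side');t=calibration('top')
for k,tp,sp in(('tbar',(206.9,163.2),(189.2,199.3)),('mould_handle',(247.1,155.2),None),('press',(212.6,169.8),None),('mould',(211.9,165.3),(193.4,241.7))):
    A=[ray(n(a['c']),a['o'][k][1 if k=='press' else 0][1])]+[ray(n(b['c']),q[1]) for q in b['o'][k][:1]]
    print(k,*tri(A),*tri(A+[ray(t,tp)]))
for tag,cc in(('w1',a),('w2',b)):
    im=cv2.imread(f'pics/{tag}.png')
    grab=None
for q in b['o']['press']: print(q, atz(n(b['c']),q[1],0))
# current picture: bar & handle orientation
c=calibration('wrist'); grab_frame('wrist')
for k,z in(('tbar',.177),('mould_handle',.06),('mould',.06),('press',.07)):
    for d in outline_of(k,'wrist')[:2]:
        r=cv2.minAreaRect(cv2.findNonZero(d['region'].astype(np.uint8)))
        P=np.array([atz(c,p,z)[:2] for p in cv2.boxPoints(r)]); print(k,d['score'],d['rect'],P.mean(0),np.linalg.norm(P[1]-P[0]),np.linalg.norm(P[2]-P[1]),np.arctan2(*(P[1]-P[0])[::-1]))
E
```

```text
clock: 3.95
position: [0.6069, 0.1748, 0.3069]
tool_rot: [-3.139, -0.0, 0.322]
force: [-0.6, -0.0, 0.1]
grip_width: 0.0857
finger_force: 0.0
press [(0.66, [267.4, 170.6]), (0.65, [264.8, 149.7])]
tbar [(0.66, [267.6, 176.1])]
mould []
mould_handle [(0.82, [335.6, 156.5])]
4.2 [0.6071 0.1695 0.3074] [3.141  0.0001 0.3165] [-0.1402  0.4824 -0.3411  1.4778  0.1672  1.2102 -1.7588]
tbar [0.6145 0.168  0.1845] [0.0003782343972175725, 0.0003782343972171329] [0.6062 0.1688 0.1544] [0.0038226502797448474, 0.004462142003182532, 0.0032475672628506334]
mould_handle [0.6404 0.0715 0.0607] [2.0954236419841826e-05, 2.0954236419835284e-05] [0.6401 0.0612 0.0312] [0.005770555118054801, 0.003028148339096708, 0.0077135276541493835]
press [0.6189 0.1597 0.143 ] [0.010358747082597417, 0.010358747082597515] [0.6016 0.1593 0.0645] [0.016425264063402233, 0.010206415594866427, 0.007187721637113921]
mould [0.6797 0.1254 0.5676] [1.0281804236301653e-16] [0.6121 0.1661 0.0397] [0.00012680956895983592, 0.00012680956895985544]
[0.66, [267.4, 170.6]] [0.5759 0.1496 0.    ]
[0.65, [264.8, 149.7]] [0.6077 0.165  0.    ]
tbar 0.75 [250.8, 137.4, 272.0, 210.1] [0.6106 0.168 ] 0.07641237792815109 0.014263481617954253 0.23205856007159495
tbar 0.64 [80.2, 373.8, 97.7, 384.0] [0.274  0.2987] 0.022481236336322416 0.018437401370223355 -1.2548652661712372
mould_handle 0.64 [224.1, 132.5, 354.7, 179.1] [0.6223 0.1281] 0.0660138902592505 0.1752373315222234 0.2790685332583348
mould_handle 0.21 [305.2, 277.4, 320.0, 308.3] [0.4163 0.0074] 0.023361261483102025 0.06075966753521813 -0.803710507648625
mould 0.98 [225.1, 126.6, 355.7, 179.1] [0.623  0.1283] 0.1750422766370843 0.06771605999040999 -1.25451814039979
press 0.69 [344.8, 305.4, 426.8, 384.0] [ 0.3523 -0.1519] 0.06069385626818657 0.2272869771087287 -0.44021067566638616
press 0.61 [82.2, 279.2, 163.0, 384.0] [0.229  0.2943] 0.24260275758602137 0.12205890207374835 0.046239768399970446
```

View pics/w2.png

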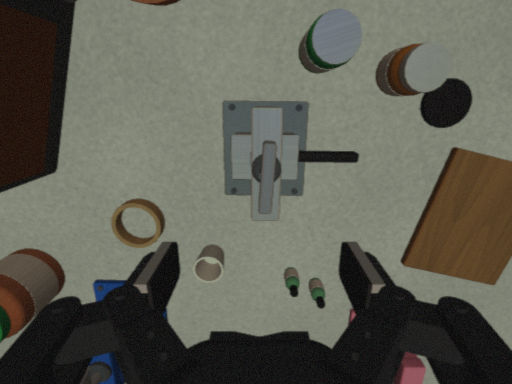

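The second view agrees with the first. The T-bar middle is at about (267,176), lying at yaw ≈0.23. The mould handle is at (300–357,156), so the press yaw is ≈0.316. I'll descend part-way and check the bar from close by.

```bash
python3 -m inch '[[0.003,0.003,0.03,0,0,0.085,0],[0,0,0.03,0,0,0,0],[0,0,0.02,0,0,0,0],[0,0,0,0,0,0,0]]'
python3 m.py w3 tbar
python3 - <<'E'
from h import *
np.set_printoptions(precision=4,suppress=True)
c=calibration('wrist'); grab_frame('wrist'); s=telemetry.observe()
d=outline_of('tbar','wrist')[0]; print(d['rect'],d['score'])
r=cv2.minAreaRect(cv2.findNonZero(d['region'].astype(np.uint8)))
for z in(.166,.177,.185):
    P=np.array([atz(c,p,z)[:2] for p in cv2.boxPoints(r)]); print(z,P.mean(0),np.linalg.norm(P[1]-P[0]),np.linalg.norm(P[2]-P[1]),np.arctan2(*(P[1]-P[0])[::-1]))
print(s['position'],s['tool_rot'],s['force'],s['moment'])
E
```

```text
clock: 4.85
position: [0.6097, 0.1683, 0.2248]
tool_rot: [3.141, 0.004, 0.233]
force: [-0.3, -0.8, 0.9]
grip_width: 0.0856
finger_force: 0.0
tbar [(0.73, [258.1, 205.6])]
4.95 [0.6111 0.1689 0.228 ] [-3.1415 -0.0003  0.2327] [-0.155   0.5536 -0.3137  1.5668  0.188   1.0507 -1.8566]
[252.4, 154.9, 271.6, 257.3] 0.91
0.166 [0.6072 0.1658] 0.014751259054838654 0.08372966628862305 -1.3053964810586958
0.177 [0.6116 0.1669] 0.013960051622727851 0.07923869138204478 -1.3053964810587049
0.185 [0.6148 0.1677] 0.013384628035738186 0.07597252781362435 -1.3053964810586975
[0.6114 0.1691 0.2286] [-3.1414 -0.0014  0.2327] [0.1507 0.3979 0.4257] [-0.0043 -0.0505  0.0328]
```

View pics/w3.png

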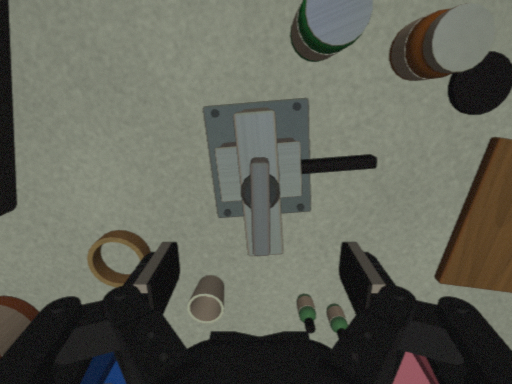

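The bar is centred between the fingers at (261,205), so I'll descend and grip it.

```bash
python3 -m inch '[[0,0.002,0.03,0,0,-0.03,0],[0,0,0.03,0,0,0,0],[0,0,0.021,0,0,0,0],[0,0,0,0,0,0,0.5],[0,0,0,0,0,0,0.7]]' 80
python3 -m inch '[[0,0,0,0,0,0,1],[0,0,0,0,0,0,1],[0,0,0,0,0,0,1],[0,0,0,0,0,0,1],[0,0,0,0,0,0,1]]' 80
python3 -c "
from h import *
s=telemetry.observe();print(s['position'],s['tool_rot'],s['force'],s['moment'],s['qpos'])"
```

```text
clock: 5.55
position: [0.612, 0.1672, 0.1477]
tool_rot: [-3.141, -0.001, 0.263]
force: [1.3, -0.6, 0.8]
grip_width: 0.0593
finger_force: 0.0
clock: 6.05
position: [0.6117, 0.1678, 0.1476]
tool_rot: [-3.141, -0.002, 0.263]
force: [-3.6, 2.0, 9.2]
grip_width: 0.013
finger_force: 78.1
[0.6117086  0.16776726 0.14760725] [-3.14088706e+00 -1.71353227e-03  2.63038452e-01] [-3.61911466  2.02340405  9.21325641] [0.42783264 0.67576893 0.01826895] [-0.15997277  0.64159747 -0.30316241  1.63835406  0.23043362  0.89514925
 -1.85862858]
```

```bash
cat > o.py <<'E'
from h import *
s=telemetry.observe();print('yaw %.4f Mz %.3f q7 %.3f'%(s['tool_rot'][2],s['moment'][2],s['qpos'][6]),s['position'].round(4),s['force'].round(1))
E
python3 -m inch '[[0,0,0,0,0,0.04,1],[0,0,0,0,0,0.03,1],[0,0,0,0,0,0,1]]'; python3 o.py
python3 -m inch '[[0,0,0,0,0,0.04,1],[0,0,0,0,0,0,1]]'; python3 o.py
```

```text
clock: 6.35
position: [0.6117, 0.1676, 0.1476]
tool_rot: [-3.141, -0.002, 0.192]
force: [-2.0, 1.7, 8.9]
grip_width: 0.0129
finger_force: 78.1
yaw 0.1921 Mz 0.199 q7 -1.919 [0.6117 0.1676 0.1476] [-2.   1.7  8.9]
clock: 6.55
position: [0.6117, 0.1675, 0.1476]
tool_rot: [-3.141, -0.002, 0.152]
force: [-1.6, 0.5, 9.9]
grip_width: 0.0128
finger_force: 78.1
yaw 0.1518 Mz 0.268 q7 -1.953 [0.6117 0.1675 0.1476] [-1.6  0.5  9.9]
```

```bash
for i in 1; do python3 -m inch '[[0,0,0,0,0,0.04,1],[0,0,0,0,0,0,1]]' >/dev/null; python3 o.py; done
python3 -m inch '[[0,0,0,0,0,0.03,1],[0,0,0,0,0,0,1]]' >/dev/null; python3 o.py
```

```text
yaw 0.1117 Mz 0.311 q7 -1.986 [0.6118 0.1674 0.1476] [-3.3  0.1  9.3]
yaw 0.0820 Mz 0.193 q7 -2.011 [0.6118 0.1673 0.1476] [-2.2 -0.2 10.8]
```

```bash

python3 -m inch '[[0,0,0,0,0,0.03,1],[0,0,0,0,0,0,1]]' >/dev/null; python3 o.py
python3 -m inch '[[0,0,0,0,0,0.03,1],[0,0,0,0,0,0,1]]' >/dev/null; python3 o.py
```

```text
yaw 0.0520 Mz 0.318 q7 -2.037 [0.6118 0.1672 0.1476] [-1.7 -0.7 10.9]
yaw 0.0219 Mz 0.227 q7 -2.062 [0.6118 0.1671 0.1476] [-2.5 -0.5 10.1]
```

```bash

python3 -m inch '[[0,0,0,0,0,0.03,1],[0,0,0,0,0,0,1]]' >/dev/null; python3 o.py
```

```text
yaw -0.0080 Mz 0.280 q7 -2.087 [0.6118 0.1671 0.1476] [-2.  -1.8 10.5]
```

```bash

python3 -m inch '[[0,0,0,0,0,0.03,1],[0,0,0,0,0,0,1]]' >/dev/null; python3 o.py
python3 -m inch '[[0,0,0,0,0,0.03,1],[0,0,0,0,0,0,1]]' >/dev/null; python3 o.py
```

```text
yaw -0.0382 Mz 0.243 q7 -2.112 [0.6118 0.167  0.1476] [-2.9 -2.6 10.6]
yaw -0.0683 Mz 0.220 q7 -2.138 [0.6118 0.1669 0.1476] [-3.  -1.7 10.1]
```

```bash

python3 -m inch '[[0,0,0,0,0,0.03,1],[0,0,0,0,0,0,1]]' >/dev/null; python3 o.py
```

```text
yaw -0.0983 Mz 0.261 q7 -2.163 [0.6118 0.1668 0.1476] [-4.  -2.4 11.6]
```

```bash

python3 -m inch '[[0,0,0,0,0,0.03,1],[0,0,0,0,0,0,1]]' >/dev/null; python3 o.py
```

```text
yaw -0.1283 Mz 0.285 q7 -2.188 [0.6117 0.1668 0.1476] [-2.6 -2.3 12.9]
```

Clockwise turned 0.35 rad with only drag, so clockwise loosens and the tight end is counter-clockwise.

```bash

python3 -m inch '[[0,0,0,0,0,-0.08,1],[0,0,0,0,0,-0.1,1],[0,0,0,0,0,-0.1,1],[0,0,0,0,0,-0.08,1],[0,0,0,0,0,0,1]]' >/dev/null; python3 o.py
python3 -m inch '[[0,0,0,0,0,-0.03,1],[0,0,0,0,0,-0.02,1],[0,0,0,0,0,0,1]]' >/dev/null; python3 o.py
```

```text
yaw 0.2358 Mz -0.210 q7 -1.882 [0.6118 0.1677 0.1476] [-2.6  1.2 10.2]
yaw 0.2836 Mz -0.211 q7 -1.841 [0.6117 0.1678 0.1476] [-3.9  1.9 10. ]
```

```bash

python3 -m inch '[[0,0,0,0,0,-0.03,1],[0,0,0,0,0,0,1]]' >/dev/null; python3 o.py
```

```text
yaw 0.3139 Mz -0.282 q7 -1.816 [0.6117 0.1679 0.1476] [-2.5  2.4 10. ]
```

```bash

python3 -m inch '[[0,0,0,0,0,-0.03,1],[0,0,0,0,0,0,1]]' >/dev/null; python3 o.py
```

```text
yaw 0.3440 Mz -0.205 q7 -1.790 [0.6117 0.168  0.1476] [-3.   2.4  9.9]
```

```bash

python3 -m inch '[[0,0,0,0,0,-0.03,1],[0,0,0,0,0,0,1]]' >/dev/null; python3 o.py
```

```text
yaw 0.3741 Mz -0.311 q7 -1.765 [0.6116 0.1681 0.1476] [-3.5  3.6 10.3]
```

```bash

python3 -m inch '[[0,0,0,0,0,-0.03,1],[0,0,0,0,0,0,1]]' >/dev/null; python3 o.py
```

```text
yaw 0.4039 Mz -0.457 q7 -1.740 [0.6116 0.1681 0.1476] [-3.3  2.8  9.7]
```

```bash

python3 -m inch '[[0,0,0,0,0,-0.03,1],[0,0,0,0,0,0,1]]' >/dev/null; python3 o.py
```

```text
yaw 0.4338 Mz -0.565 q7 -1.714 [0.6116 0.1682 0.1476] [-3.4  3.8  9.8]
```

```bash

python3 -m inch '[[0,0,0,0,0,0,1],[0,0,0,0,0,0,1]]' >/dev/null; python3 o.py
python3 -m inch '[[0,0,0,0,0,0,1],[0,0,0,0,0,0,1]]' >/dev/null; python3 o.py
```

```text
yaw 0.4326 Mz -0.591 q7 -1.715 [0.6116 0.1682 0.1476] [-3.6  4.5  9.6]
yaw 0.4327 Mz -0.579 q7 -1.715 [0.6116 0.1682 0.1476] [-3.3  4.   9.4]
```

The stop is clearly felt at ≈0.58 N·m. I'll relax the torque, regrip half a turn on so the wrist has range, then loosen clockwise.

```bash

python3 -m inch '[[0,0,0,0,0,0.06,1],[0,0,0,0,0,0.035,1],[0,0,0,0,0,0,0],[0,0,0,0,0,0,0],[0,0,0,0,0,0,0]]'; python3 o.py
python3 -m inch '[[0,0,0,0,0,0,0],[0,0,0,0,0,0,0],[0,0,-0.03,0,0,0,0],[0,0,-0.03,0,0,0,0],[0,0,0,0,0,-0.1496,0]]'; python3 o.py
```

```text
clock: 11.05
position: [0.6114, 0.1668, 0.1464]
tool_rot: [3.141, -0.0, 0.338]
force: [-0.2, -1.2, -0.1]
grip_width: 0.0562
finger_force: 0.0
yaw 0.3383 Mz 0.027 q7 -1.795 [0.6114 0.1668 0.1464] [-0.2 -1.2 -0.1]
clock: 11.55
position: [0.6129, 0.1677, 0.2102]
tool_rot: [3.14, -0.005, 0.488]
force: [0.4, -0.6, 0.3]
grip_width: 0.0853
finger_force: 0.0
yaw 0.4877 Mz -0.000 q7 -1.639 [0.6129 0.1677 0.2102] [ 0.4 -0.6  0.3]
```

```bash

for i in 1 2 3 4; do python3 -m inch '[[0,0,0,0,0,-0.1496,0],[0,0,0,0,0,-0.1496,0],[0,0,0,0,0,-0.1496,0],[0,0,0,0,0,-0.1496,0],[0,0,0,0,0,-0.1496,0]]' >/dev/null; python3 o.py; done
```

```text
yaw 1.2415 Mz 0.048 q7 -0.979 [0.6113 0.1669 0.2063] [-0.3  0.1 -0.7]
yaw 1.9896 Mz 0.083 q7 -0.322 [0.6114 0.1669 0.2063] [-0.1 -0.1 -0.8]
yaw 2.7374 Mz 0.046 q7 0.338 [0.6114 0.1668 0.2063] [ 0.3 -0.4 -0.3]
yaw -2.7978 Mz 0.027 q7 1.003 [0.6114 0.1668 0.2063] [-0.1 -0.9  0.5]
```

```bash

python3 -m inch '[[0,0,0.03,0,0,0.006,0],[0,0,0.029,0,0,0,0],[0,0,0,0,0,0,0.5],[0,0,0,0,0,0,0.7],[0,0,0,0,0,0,1]]' 80
python3 -m inch '[[0,0,0,0,0,0,1],[0,0,0,0,0,0,1],[0,0,0,0,0,0,1],[0,0,0,0,0,0,1],[0,0,0,0,0,0,1]]' 80; python3 o.py
python3 -m inch '[[0,0,0,0,0,0.08,1],[0,0,0,0,0,0.1,1],[0,0,0,0,0,0.1,1],[0,0,0,0,0,0.1,1],[0,0,0,0,0,0.1,1]]' 80; python3 o.py
```

```text
clock: 14.05
position: [0.6119, 0.1674, 0.1489]
tool_rot: [3.141, 0.002, -2.81]
force: [0.4, 0.4, -0.7]
grip_width: 0.0436
finger_force: 0.0
clock: 14.55
position: [0.6116, 0.1679, 0.1486]
tool_rot: [3.141, 0.002, -2.809]
force: [-3.0, 2.0, 9.1]
grip_width: 0.0128
finger_force: 78.3
yaw -2.8095 Mz -0.027 q7 0.947 [0.6116 0.1679 0.1486] [-3.   2.   9.1]
clock: 15.05
position: [0.6117, 0.1667, 0.1486]
tool_rot: [-3.141, 0.001, 2.989]
force: [-3.9, -5.4, 11.9]
grip_width: 0.0128
finger_force: 78.4
yaw 2.9892 Mz 0.279 q7 0.515 [0.6117 0.1667 0.1486] [-3.9 -5.4 11.9]
```

```bash

for i in 1 2 3; do python3 -m inch '[[0,0,0,0,0,0.09,1],[0,0,0,0,0,0.09,1],[0,0,0,0,0,0.09,1],[0,0,0,0,0,0.09,1],[0,0,0,0,0,0.09,1]]' 80 >/dev/null; python3 o.py; done
```

```text
yaw 2.5391 Mz 0.269 q7 0.118 [0.6113 0.1657 0.1485] [-8.6 -9.6 17.2]
yaw 2.0889 Mz 0.321 q7 -0.275 [0.6105 0.1651 0.1485] [-15.4 -14.1  21.9]
yaw 1.6391 Mz 0.333 q7 -0.665 [0.6095 0.1648 0.1484] [-21.8 -15.6  26.6]
```

```bash

python3 -m inch '[[0,0,0,0,0,-0.04,1],[0,0,0,0,0,0,0.6],[0,0,0,0,0,0,0.6],[0,0,0,0,0,0,0.6],[0,0,0,0,0,0,0.6]]' 80; python3 o.py
python3 -m inch '[[0,0,0,0,0,0,1],[0,0,0,0,0,0,1],[0,0,0,0,0,0,1],[0,0,0,0,0,0,1],[0,0,0,0,0,0.06,1]]' 80; python3 o.py
python3 -m inch '[[0,0,0,0,0,0.09,1],[0,0,0,0,0,0.09,1],[0,0,0,0,0,0.09,1],[0,0,0,0,0,0.09,1],[0,0,0,0,0,0.09,1]]' 80; python3 o.py
```

```text
clock: 17.05
position: [0.6115, 0.1672, 0.1474]
tool_rot: [3.141, -0.0, 1.683]
force: [-0.1, -0.2, -1.1]
grip_width: 0.0343
finger_force: 0.0
yaw 1.6833 Mz 0.045 q7 -0.628 [0.6115 0.1672 0.1474] [-0.1 -0.2 -1.1]
clock: 17.55
position: [0.6095, 0.1669, 0.1475]
tool_rot: [-3.138, 0.001, 1.624]
force: [-17.1, -3.8, 15.3]
grip_width: 0.0131
finger_force: 78.5
yaw 1.6237 Mz 0.288 q7 -0.680 [0.6095 0.1669 0.1475] [-17.1  -3.8  15.3]
clock: 18.05
position: [0.6094, 0.1669, 0.1475]
tool_rot: [-3.139, 0.003, 1.17]
force: [-17.3, -3.7, 15.9]
grip_width: 0.0132
finger_force: 78.4
yaw 1.1703 Mz 0.332 q7 -1.070 [0.6094 0.1669 0.1475] [-17.3  -3.7  15.9]
```

```bash

python3 -m inch '[[0,0,0,0,0,0.09,1],[0,0,0,0,0,0.09,1],[0,0,0,0,0,0.09,1],[0,0,0,0,0,0.07,1],[0,0,0,0,0,-0.03,1]]' 80; python3 o.py
python3 -m inch '[[0,0,0,0,0,0,0],[0,0,0,0,0,0,0],[0,0,0,0,0,0,0],[0,0,0,0,0,0,0],[0,0,0,0,0,0,0]]' 60
python3 -m inch '[[0,0,-0.04,0,0,0,0],[0,0,-0.04,0,0,0,0],[0,0,-0.04,0,0,0,0],[0,0,0,0,0,0,0]]' ; python3 o.py
```

```text
clock: 18.55
position: [0.6093, 0.1669, 0.1475]
tool_rot: [-3.14, 0.004, 0.861]
force: [-17.4, -3.0, 16.3]
grip_width: 0.0129
finger_force: 78.2
yaw 0.8613 Mz 0.066 q7 -1.334 [0.6093 0.1669 0.1475] [-17.4  -3.   16.3]
clock: 19.05
position: [0.6115, 0.167, 0.1473]
tool_rot: [3.142, -0.0, 0.863]
force: [-0.3, -0.3, -0.2]
grip_width: 0.0838
finger_force: 0.0
clock: 19.45
position: [0.6132, 0.1679, 0.2727]
tool_rot: [3.138, -0.007, 0.863]
force: [0.0, 0.5, -0.9]
grip_width: 0.0852
finger_force: 0.0
yaw 0.8631 Mz -0.023 q7 -1.273 [0.6132 0.1679 0.2727] [ 0.   0.5 -0.9]
```

```bash

python3 -m inch '[[-0.02,0.032,0,0,0,0,0],[-0.02,0.032,0,0,0,0,0],[-0.02,0.031,0,0,0,-0.146,0],[0,0,0,0,0,-0.146,0],[0,0,0,0,0,-0.146,0]]' >/dev/null
python3 -m inch '[[0,0,0.02,0,0,-0.146,0],[0,0,0.02,0,0,-0.146,0],[0,0,0,0,0,-0.146,0],[0,0,0,0,0,-0.146,0],[0,0,0,0,0,0,0]]' 
python3 m.py w4 mould_handle foot
cat > hd.py <<'E'
from h import *
np.set_printoptions(precision=4,suppress=True)
c=calibration('wrist'); im=grab_frame('wrist'); s=telemetry.observe(); print(s['position'],s['tool_rot'],s['qpos'])
g=(im.max(2)<45).astype(np.uint8); n,l,st,ce=cv2.connectedComponentsWithStats(g)
for i in range(1,n):
    if st[i,4]>300: 
        r=cv2.minAreaRect(cv2.findNonZero((l==i).astype(np.uint8))); P=np.array([atz(c,p,.06)[:2] for p in cv2.boxPoints(r)])
        print(st[i],P.mean(0),np.linalg.norm(P[1]-P[0]),np.linalg.norm(P[2]-P[1]),np.arctan2(*(P[1]-P[0])[::-1]))
E
python3 hd.py
```

```text
clock: 20.45
position: [0.6445, 0.0595, 0.2267]
tool_rot: [-3.141, -0.001, 1.888]
force: [-0.1, -0.9, 0.7]
grip_width: 0.0855
finger_force: 0.0
mould_handle [(0.71, [258.5, 162.6])]
foot []
20.6 [0.6446 0.0595 0.2272] [ 3.1416 -0.0001  1.8809] [ 0.2341  0.635  -0.6629  1.5164  0.4146  1.1339 -0.2011]
[0.6446 0.0596 0.2273] [3.1415 0.0001 1.8817] [ 0.2339  0.6348 -0.6628  1.5164  0.4147  1.134  -0.2005]
[252 111  12  75 778] [0.6354 0.0811] 0.011796153724947874 0.08323534505010563 0.31004413195326774
[    0   218   512   166 36644] [ 0.6995 -0.1301] 0.6200439045365064 0.2845589608938797 0.31038240317264854
[ 285  243   46   43 1568] [ 0.7419 -0.0412] 0.05631344830101451 0.06271300628639498 0.31047466433686066
```

View pics/w4.png

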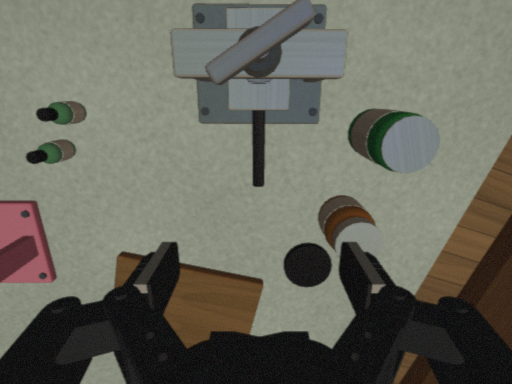

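```bash

python3 - <<'E'
from h import *
np.set_printoptions(precision=4,suppress=True)
c=calibration('wrist');t=calibration('top')
for n,p,z in(('can',(410,143),.105),('jar',(359,243),.085),('lid',(307,265),.012)): print(n,atz(c,p,z))
for n,p,z in(('can',(219,109),.105),('jar',(258,106),.085),('boardc',(331.4,167.3),.018)): print(n,atz(t,p,z))
tip=np.array([.6415,.062])
print(tip+.057*np.array([.952,.305]),tip+.04*np.array([.952,.305]))
E
```

```text
can [0.7692 0.1393 0.105 ]
jar [0.7784 0.0181 0.085 ]
lid [ 0.7606 -0.0695  0.012 ]
can [0.7743 0.1384 0.105 ]
jar [0.7886 0.0201 0.085 ]
boardc [ 0.6059 -0.2164  0.018 ]
[0.6958 0.0794] [0.6796 0.0742]
```

The handle shows upright at columns 252–264, rows 111–186, between the fingers. The can and jar are about 95 mm away or more, so I'll descend and grip.

```bash

python3 -m inch '[[0.003,-0.002,0.03,0,0,0,0],[0,0,0.045,0,0,0,0],[0,0,0.045,0,0,0,0],[0,0,0.045,0,0,0,0],[0,0,0.031,0,0,0,0]]' 60
python3 -m inch '[[0,0,0,0,0,0,0.5],[0,0,0,0,0,0,0.7],[0,0,0,0,0,0,1],[0,0,0,0,0,0,1],[0,0,0,0,0,0,1]]' 60
python3 -m inch '[[0,0,0,0,0,0,1],[0,0,0,0,0,0,1],[0,0,0,0,0,0,1]]' 60 ; python3 o.py
```

```text
clock: 21.15
position: [0.6407, 0.0616, 0.0285]
tool_rot: [-3.14, -0.0, 1.883]
force: [0.5, -0.1, -0.4]
grip_width: 0.0854
finger_force: 0.0
clock: 21.65
position: [0.6424, 0.0618, 0.0327]
tool_rot: [3.14, 0.001, 1.885]
force: [2.3, -2.1, 2.9]
grip_width: 0.013
finger_force: 62.1
clock: 21.95
position: [0.6425, 0.0616, 0.0323]
tool_rot: [3.14, 0.001, 1.885]
force: [0.2, -1.5, 7.8]
grip_width: 0.0128
finger_force: 61.5
yaw 1.8847 Mz -0.061 q7 -0.332 [0.6425 0.0616 0.0323] [ 0.2 -1.5  7.8]
```

```bash

python3 -m inch '[[0,0,-0.002,0,0,0,1],[-0.004,0,-0.002,0,0,0,1],[-0.01,0,0,0,0,0,1],[-0.02,0,0,0,0,0,1],[-0.025,0,0,0,0,0,1]]' 70; python3 o.py
python3 -m inch '[[-0.025,0,0,0,0,0,1],[-0.025,0,0,0,0,0,1],[-0.025,0,0,0,0,0,1],[-0.015,0,0,0,0,0,1],[0,0,0,0,0,0,1]]' 70; python3 o.py
```

```text
clock: 22.45
position: [0.66, 0.005, 0.0352]
tool_rot: [-3.141, -0.0, 1.886]
force: [-0.4, -0.8, -2.2]
grip_width: 0.0128
finger_force: 68.2
yaw 1.8864 Mz -0.022 q7 -0.226 [0.66   0.005  0.0352] [-0.4 -0.8 -2.2]
clock: 22.95
position: [0.6879, -0.0832, 0.0348]
tool_rot: [-3.141, 0.001, 1.882]
force: [-0.2, 0.7, -1.6]
grip_width: 0.0127
finger_force: 68.2
yaw 1.8819 Mz -0.058 q7 -0.072 [ 0.6879 -0.0832  0.0348] [-0.2  0.7 -1.6]
```

```bash

python3 -m inch '[[0,0,-0.015,0,0,0,1],[0,0,-0.02,0,0,0,1],[0,0,-0.015,0,0,0,1],[-0.011,-0.006,0,0,0,0,1],[-0.021,-0.012,0,0,0,0,1]]' 70 >/dev/null
python3 -m inch '[[-0.021,-0.012,0,0,0,0,1],[-0.021,-0.012,0,0,0,0,1],[-0.021,-0.012,0,0,0,0,1],[-0.021,-0.012,0,0,0,0,1],[-0.021,-0.012,0,0,0,0,1]]' 70 >/dev/null
python3 -m inch '[[-0.021,-0.012,0,0,0,0,1],[-0.021,-0.012,0,0,0,0,1],[-0.021,-0.012,0,0,0,0,1],[-0.011,-0.006,0,0,0,0,1],[0,0,0,0,0,0,1]]' 70; python3 o.py
python3 m.py w5 mould board
python3 - <<'E'
from h import *
np.set_printoptions(precision=4,suppress=True)
shot('side','s5'); grab_frame('top'); t=calibration('top')
for n,z in(('mould',.1),('board',.018)):
    for d in outline_of(n,'top')[:2]: print(n,d['score'],np.round(d['rect']))
    print(landmark_of(n,'top')[:2],landmark_of(n,'side')[:2])
im=cv2.resize(cv2.imread('pics/s5.png')[100:230,150:330],None,fx=3,fy=3)
w=cv2.imread('pics/w5.png'); cv2.imwrite('pics/c5.png',np.hstack([cv2.resize(im,(400,289)),cv2.resize(w,(385,289))]))
E
```

```text
clock: 24.45
position: [0.638, -0.3201, 0.0851]
tool_rot: [-3.141, 0.001, 1.883]
force: [-0.0, 0.8, -2.3]
grip_width: 0.0128
finger_force: 68.5
yaw 1.8826 Mz 0.019 q7 0.316 [ 0.638  -0.3201  0.0851] [-0.   0.8 -2.3]
mould [(0.59, [258.5, 32.7])]
board [(0.29, [257.9, 34.5])]
24.6 [ 0.6393 -0.3162  0.0853] [ 3.1411 -0.0007  1.8866] [ 0.7142  0.8834 -0.5925  1.4215  0.5373  1.0006  0.3152]
mould 0.87 [318. 148. 375. 177.]
[{'xy': [331.7, 165.0], 'score': 0.73}] [{'xy': [251.1, 134.5], 'score': 0.97}]
board 0.66 [302. 131. 362. 203.]
[{'xy': [329.9, 167.9], 'score': 0.58}] [{'xy': [253.2, 151.0], 'score': 0.84}, {'xy': [251.6, 135.9], 'score': 0.73}]
```

View pics/c5.png

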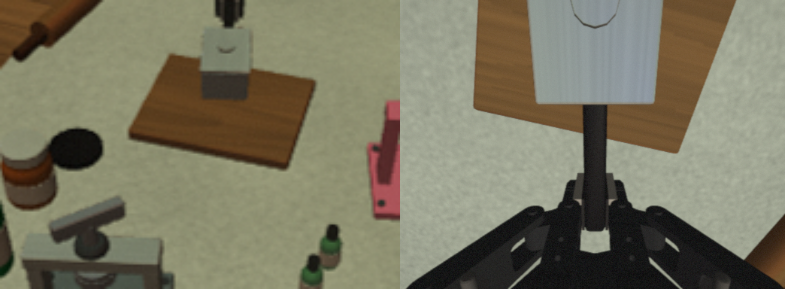

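The mould hangs level over the middle of the board. Its top-view landmark is (331.7,165), against (330,168) for the board. I'll lower it gently.

```bash

python3 -m inch '[[0,0,0.01,0,0,0,1],[0,0,0.015,0,0,0,1],[0,0,0.01,0,0,0,1],[0,0,0.005,0,0,0,1],[0,0,0,0,0,0,1]]' 70; python3 o.py
python3 -m inch '[[0,0,0.003,0,0,0,1],[0,0,0.002,0,0,0,1],[0,0,0,0,0,0,1]]' >/dev/null; python3 o.py
```

```text
clock: 25.5
position: [0.6385, -0.3173, 0.044]
tool_rot: [-3.14, -0.001, 1.885]
force: [-0.1, -0.0, -3.2]
grip_width: 0.0128
finger_force: 68.5
yaw 1.8855 Mz -0.067 q7 0.296 [ 0.6385 -0.3173  0.044 ] [-0.1 -0.  -3.2]
yaw 1.8853 Mz 0.010 q7 0.294 [ 0.639  -0.3176  0.0403] [-0.2 -1.3 -2.3]
```

```bash

python3 -m inch '[[0,0,0.002,0,0,0,1],[0,0,0,0,0,0,1]]' >/dev/null; python3 o.py
```

```text
yaw 1.8854 Mz 0.021 q7 0.293 [ 0.6389 -0.3176  0.0382] [-0.2  0.1 -3. ]
```

```bash

python3 -m inch '[[0,0,0.001,0,0,0,1],[0,0,0,0,0,0,1]]' >/dev/null; python3 o.py
python3 -m inch '[[0,0,0.001,0,0,0,1],[0,0,0,0,0,0,1]]' >/dev/null; python3 o.py
```

```text
yaw 1.8852 Mz -0.015 q7 0.292 [ 0.639  -0.3177  0.0373] [ 0.2  0.1 -2.4]
yaw 1.8852 Mz 0.070 q7 0.292 [ 0.6392 -0.3178  0.0367] [-1.5 -1.5  4.1]
```

```bash

python3 -m inch '[[0,0,0.001,0,0,0,1],[0,0,0,0,0,0,1]]' >/dev/null; python3 o.py
```

```text
yaw 1.8850 Mz 0.114 q7 0.291 [ 0.6394 -0.318   0.0361] [-2.6 -1.4 10.4]
```

Contact is made. I'll release and lift away.

```bash

python3 -m inch '[[0,0,0,0,0,0,0.8],[0,0,0,0,0,0,0.5],[0,0,0,0,0,0,0],[0,0,0,0,0,0,0],[0,0,0,0,0,0,0]]' 
python3 -m inch '[[0,0,0,0,0,0,0],[0,0,0,0,0,0,0],[-0.01,0,-0.02,0,0,0,0],[-0.02,0,-0.04,0,0,0,0],[-0.02,0,-0.04,0,0,0,0]]' 
python3 -m inch '[[-0.01,0,-0.03,0,0,0,0],[0,0,0,0,0,0,0],[0,0,0,0,0,0,0]]' 
python3 - <<'E'
from h import *
np.set_printoptions(precision=4,suppress=True)
b=shot('side','s6'); a=shot('top','t6')
t,s=calibration('top'),calibration('side')
g=lambda n,c:landmark_of(n,c)[0]['xy']
print('mould',*tri([ray(t,g('mould','top')),ray(s,g('mould','side'))]),'board',atz(t,g('board','top'),.018),atz(s,g('board','side'),.0))
cv2.imwrite('pics/f6.png',np.hstack([cv2.resize(b[100:280,130:370],(400,300)),cv2.resize(a[90:270,180:420],(400,300))])[:,:,::-1])
E
```

```text
clock: 27.1
position: [0.639, -0.3175, 0.0352]
tool_rot: [-3.142, -0.0, 1.885]
force: [0.1, 0.0, -0.1]
grip_width: 0.0742
finger_force: 0.0
clock: 27.6
position: [0.6543, -0.3653, 0.1362]
tool_rot: [-3.141, -0.001, 1.886]
force: [0.2, -0.8, 0.5]
grip_width: 0.0852
finger_force: 0.0
clock: 27.9
position: [0.6576, -0.3747, 0.1656]
tool_rot: [3.141, 0.0, 1.885]
force: [-0.4, 0.5, -0.7]
grip_width: 0.0854
finger_force: 0.0
mould [ 0.6029 -0.2099  0.0266] [0.006046977579414118, 0.006046977579414083] board [ 0.6069 -0.2145  0.018 ] [ 0.6    -0.2208  0.    ]
```

View pics/f6.png

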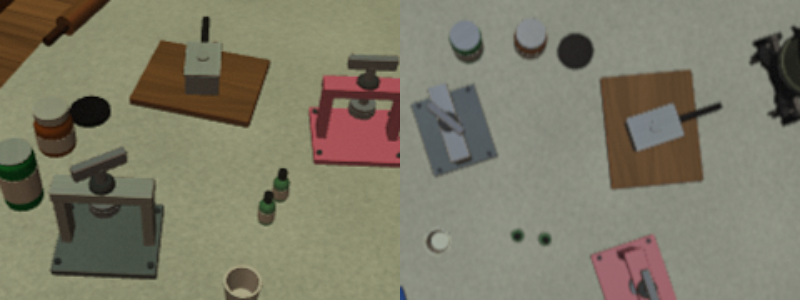

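The mould stands flat at the middle of the board, at (655,128) in the right half of the picture. It has been let go, the press is empty, and the bystanders are where they were.

```bash
python3 -c "
from workcell import bot
print(bot.job_done())"
```

```text
the job is handed in; nothing more can be done
None
```

I felt the tight end at about 0.58 N·m counter-clockwise, opened the screw clockwise about 2.6 rad (foot up an estimated 15 mm), and left the mould let go, flat, and within about 10 mm of the board's centre; the job was handed in at about 28 s, and no verdict came back.

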